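Let the thick dowels out of their chute

TASK

Two dowel chutes stand on the workbench, each shut by a gate on a rocking lever. With the fingertips, press down the black pad of the lever on the chute that holds the thick dowels and keep it down until both thick dowels have rolled past the gate into the bay at the low end, then let the lever come back up so the gate is shut again. Grasp nothing, do not touch any dowel, leave the thin dowels behind their shut gate and do not disturb anything else on the bench.

Things in the scene. Friction and masses are not known exactly. Their poses are not given: they have to be found in the camera images.
- thick_chute: Fixed plywood chute holding the thick dowels (the one to work); left or right on the bench, turned up to 0.4 rad. Origin: bench level on its centre line; +x downhill, away from the robot. Footprint x -110..170, y -60..60 mm. Lane 86 mm wide, falls 16 degrees from back wall x -75 to end wall x 162, top 62 mm high. Uprights at x -50, y +-55, 137 mm tall, carry the pivot at z 125.
- thick_lever (a joint): Steel rocking lever along the thick chute, rad: 0 = gate shut (at rest); grows as the pad is pressed down and the gate rises; stop 0.42. Springs back when let go. Press on the pad: about 2.5 N to start, 5 N at the stop. Thick dowels pass above about 0.24 rad, then roll to the end wall by themselves within about 1 s.
- thick_pad (a point): Black press pad on the uphill end of the thick lever, towards the robot: 32 long, 34 wide, 10 mm thick, nothing under it. Origin: middle of its top face, 135 mm above the bench at rest, 125 mm uphill of the pivot; 52 mm lower at the stop with x, y the same within 7 mm. Axes as the chute's, tilting with the lever.
- thick_gate_edge (a point): Middle of the lower edge of the thick chute's steel gate plate (44 wide, 6 mm thick), on the lever's downhill end 110 mm from the pivot; shut, it is 4 mm above the lane floor, 56 mm above the bench. Downhill of it is the open bay, chute x 66..162 mm, where released dowels come to rest.
- thick_dowel_1: Loose beech dowel, 32 mm diameter, 78 mm long, lying across the lane behind the gate. Origin: its centre; y along its axis.
- thick_dowel_2: Loose beech dowel, 32 mm diameter, 78 mm long, lying across the lane behind the gate. Origin: its centre; y along its axis.
- thin_chute: Fixed plywood chute holding the thin dowels (same make as the other, to be left shut); left or right on the bench, turned up to 0.4 rad. Origin: bench level on its centre line; +x downhill, away from the robot. Footprint x -110..170, y -60..60 mm. Lane 86 mm wide, falls 16 degrees from back wall x -75 to end wall x 162, top 62 mm high. Uprights at x -50, y +-55, 137 mm tall, carry the pivot at z 125.
- thin_lever (a joint): Steel rocking lever along the thin chute, rad: 0 = gate shut (at rest); grows as the pad is pressed down and the gate rises; stop 0.42. Springs back when let go. Press on the pad: about 2.5 N to start, 5 N at the stop. Thin dowels pass above about 0.12 rad, then roll to the end wall by themselves within about 1 s.
- thin_pad (a point): Black press pad on the uphill end of the thin lever, towards the robot: 32 long, 34 wide, 10 mm thick, nothing under it. Origin: middle of its top face, 135 mm above the bench at rest, 125 mm uphill of the pivot; 52 mm lower at the stop with x, y the same within 7 mm. Axes as the chute's, tilting with the lever.
- thin_gate_edge (a point): Middle of the lower edge of the thin chute's steel gate plate (44 wide, 6 mm thick), on the lever's downhill end 110 mm from the pivot; shut, it is 4 mm above the lane floor, 56 mm above the bench. Downhill of it is the open bay, chute x 66..162 mm, where released dowels come to rest.
- thin_dowel_1: Loose beech dowel, 18 mm diameter, 78 mm long, lying across the lane behind the gate. Origin: its centre; y along its axis.
- thin_dowel_2: Loose beech dowel, 18 mm diameter, 78 mm long, lying across the lane behind the gate. Origin: its centre; y along its axis.
- glue_bottle: Bystander. White glue bottle standing between the chutes, 48 mm diameter, 130 mm tall. Origin: centre of its underside.
- offcut: Bystander. Wood offcut 50 x 36 x 30 mm between the press pads. Origin: centre of its underside.
- drill: Bystander. Cordless drill lying on its side, about 190 x 220 x 62 mm, right of the chutes. Origin: under its motor.
- bar_clamp: Bystander. Bar clamp lying flat, 300 mm bar, 25 mm high, left of the chutes. Origin: under the bar's middle.
- sanding_block: Bystander. Cork sanding block 70 x 45 x 30 mm between the press pads. Origin: centre of its underside.
- finish_jar: Bystander. Amber glass jar, 42 mm diameter, 60 mm tall, between the chutes. Origin: centre of its underside.
Things that resemble listed ones, but are neither listed nor needed, are in the scene too. Leave any purple or yellow look-alike of the thick_dowel_1 alone.

How it is judged:
On the way, in this order (a step that is already met when the one before it is completed fails the run):
1. the thick-dowel lever is rocked by pressing its pad (value of joint thick_lever above 0.12 rad and contact force between any of the fingers, the arm and thick_lever_c2 above 0.3 N), for 0.05 s.
2. both thick dowels have rolled into the bay (x of thick_dowel_1 in the frame of thick_chute between 0.085 and 0.165 m and y of thick_dowel_1 in the frame of thick_chute between -0.045 and 0.045 m and height (world z) of each of thick_dowel_1, thick_dowel_2 below 0.1 m and x of thick_dowel_2 in the frame of thick_chute between 0.085 and 0.165 m and y of thick_dowel_2 in the frame of thick_chute between -0.045 and 0.045 m), for 0.1 s.
At the end, for the whole second after the job is handed in: Both thick dowels lie at rest (under 0.05 m/s) in the bay of their chute (centres 85 to 165 mm along it, between its walls), both levers are back within 0.04 rad of shut, and the thin dowels are within 15 mm of where they began (all of step 2 and linear speed of each of thick_dowel_1, thick_dowel_2 below 0.05 m/s and distance of each of thin_dowel_1, thin_dowel_2 from where it was at the start of the episode below 0.015 m and value of joint each of thick_lever, thin_lever below 0.04 rad); the robot touches nothing.
It fails at once if a dowel is touched by the robot (contact force between any of the fingers, the arm and thick_dowel_1 above 0.5 N or contact force between any of the fingers, the arm and thick_dowel_2 above 0.5 N or contact force between any of the fingers, the arm and thin_dowel_1 above 0.5 N or contact force between any of the fingers, the arm and thin_dowel_2 above 0.5 N).
It fails at once if a dowel is lifted out of its chute (height (world z) of any of thick_dowel_1, thick_dowel_2, thin_dowel_1, thin_dowel_2 above 0.14 m).
It fails at once if the thin-dowel gate is lifted (lever above 0.08 rad) (value of joint thin_lever above 0.08 rad).
It fails at once if a bystander is moved by more than 20 mm or lifted (distance of any of glue_bottle, offcut, drill, bar_clamp, sanding_block, finish_jar from where it was at the start of the episode above 0.02 m).
It also fails if it takes over 29 s, if anything falls off the work surface, if the arm or the gripper's body presses on something with over 40 N, if the wrist force passes 120 N, or if a joint passes its speed limit or range.

ROBOT

A 6-joint arm with a two-finger parallel gripper is mounted at the origin on the work surface. World frame = base frame: x ahead of the robot, y to its left, z up, the work surface at z = 0. Lengths are in m, angles in rad, forces in N, time in s.
With the tool pointing down it reaches from about 0.275 to 0.725 m from the base axis. Payload 15.9 kg.
Tool frame: the origin (TCP) lies at the very end of the fingers, on their centre line; the grasp point (between the pads) lies 19 mm behind it; x points along the fingers, y is the direction in which the jaws open and shut, and the axes are right-handed (so a half turn about x gives the same grasp; the last joint's range is limited). The gripper opens to 85 mm and grips with 20 to 120 N. Pads are 22 mm wide; open, the fingers measure 114 mm over their backs; the gripper's body (76 mm by 85 mm) begins 54 mm behind the grasp point. The pads swing forward as they close: fully open they stand 13 mm farther back than shut.
Start: joints at [1.242, 0.213, -0.034, 1.323, 0, 1.571], TCP at [0.161, 0.473, 0.231] pointing down, gripper open.
Joint ranges: [-2.98, 2.98], [-0.74, 1.72], [-1.14, 1.35], [-2.1, 2.04], [-1.57, 1.44], [-3.14, 3.14]. Speed limits (rad/s): [1.89, 1.89, 2.39, 2.57, 3.14, 3.14].

INTERFACE

Orientations are given as a unit quaternion [w, x, y, z].
In Python, from workcell import arm, imaging gives the robot as it stands.
- The arm moves only by the tool move_arm, never from a script. Its argument "series" is a list of rows, each a list of 7 numbers: the shift along the world's x, y, z in mm, then the turn, a rotation vector about the world's x, y, z in degrees, then the finger opening in mm, from 0 to 85.4. In form: [[x, y, z, ax, ay, az, jaw], ...]. A call has 1 to 5 rows; each row is the pose to reach, as a shift and turn from the pose measured when the call began; what a row does not reach only later rows make up. A row lasts 1/10 s, in which the tool goes at most 50 mm and 8.59 degrees, less where a joint would pass 70% of its speed; a pose out of reach is approached as far as the arm can. A call with a gripper value outside its range is refused whole. The fingers move at their own pace and stop on an object; the grip force is fixed at half the most. Time passes only in rows, so rows that repeat a pose let the fingers close. It gives the time, the measured TCP pose, the force and the opening at its end, in the units of the state.
- arm.observe(): the state, without advancing time (a new reading comes with each control period).
- imaging.capture(name): name is "scene" or "top" or "wrist"; returns a dict with "frame" (400x640x3 uint8, red, green, blue), "intrinsics" (3x3 intrinsics, pixels), "R" (3x3) and "t" (3): a world point X has camera coordinates R X + t. Camera axes: x right, y down, z forward; pixel columns grow to the right and rows downward; lengths in m; the calibration is good to about 2 mm. A picture is of the moment at which its call begins. There is no depth.
- arm.finish_job(): hands the job in, once; it reports no verdict.
The state is a dict: "time_s": time; "joints": joint angles; "qd": joint speeds; "effort": joint torques, N m; "ee_pos": TCP position; "tool_rot": TCP orientation; "ft_force": force on the tool from outside, world axes, zero at the start; "torque": the same for the moment, N m; "grip_width": opening from 0.0 (shut) to 1.0 (fully open).
Only numpy, scipy, OpenCV 4.12 (cv2) and the standard library are available. Lean on these libraries where they do the work, as an engineer would, in place of code of your own. Each camera call takes 0.05 s, during which the arm holds its last target.

## Working session

There is one attempt and no reset: what is moved stays moved. The work goes in short steps, Python scripts to look and compute and a tool call to move; the robot and the scene stay as the last step left them, time stands still between calls to the robot, and variables do not carry over. Pictures are saved under pics/ and viewed, and the job is handed in when it is done.

Besides the shell and the picture viewer there is one more tool, called after "Call:" by a JSON object that holds its "method" and its "body", one argument or row to a line. move_arm: Moves the arm, as the interface text tells. Its arguments: {"type":"object","properties":{"series":{"type":"array","items":{"type":"array","items":{"type":"number"}}}},"required":["series"]}

```bash
mkdir -p pics; python3 - <<'E'
from workcell import arm, imaging
import cv2,pickle
d={}
for n in("scene","top","wrist"):
    c=imaging.capture(n);d[n]=c
    cv2.imwrite(f"pics/{n}0.png",c["frame"][:,:,::-1])
pickle.dump(d,open("d0.pkl","wb"))
s=arm.observe();print(s["time_s"],s["ee_pos"],s["tool_rot"],s["ft_force"],s["grip_width"])
E
```

```text
0.15 [0.16136673 0.47298394 0.23094014] [ 0.69751659  0.11543754  0.6976265  -0.11602604] [ 0.8331794   0.43925834 -0.56022657] 0.9999617655417836
```

View pics/scene0.png

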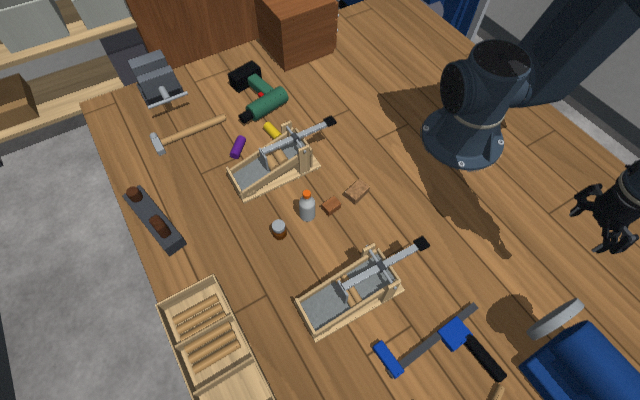

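View pics/top0.png

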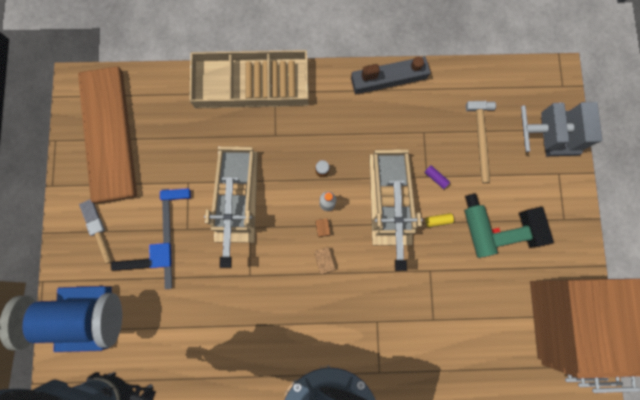

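View pics/wrist0.png

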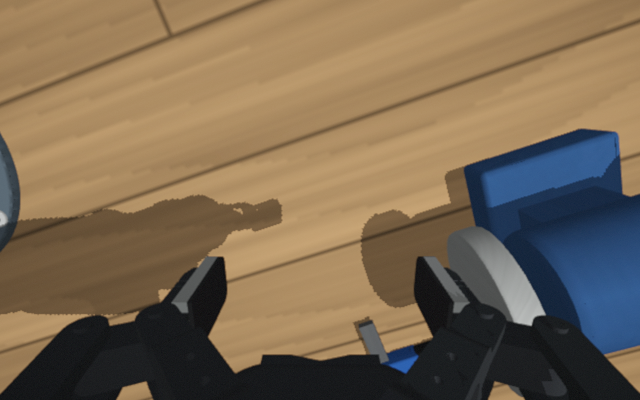

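The bench shows two chutes. In the scene view they sit near (275,160) and (350,290), with pads at (330,121) and (421,243). In the top view the pads are at (401,265) and (226,262). Next I'll enlarge both chutes to tell the dowels apart.

```bash
python3 - <<'E'
import cv2,numpy as np
s=cv2.imread("pics/scene0.png");t=cv2.imread("pics/top0.png")
f=lambda im,x,y,w,h:cv2.resize(im[y:y+h,x:x+w],(400,300),interpolation=cv2.INTER_CUBIC)
a=np.vstack([np.hstack([f(s,222,105,120,90),f(s,290,230,144,108)]),np.hstack([f(t,320,145,168,126),f(t,150,145,168,126)])])
cv2.imwrite("pics/crop0.png",a)
E
```

```text
(no output)
```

View pics/crop0.png

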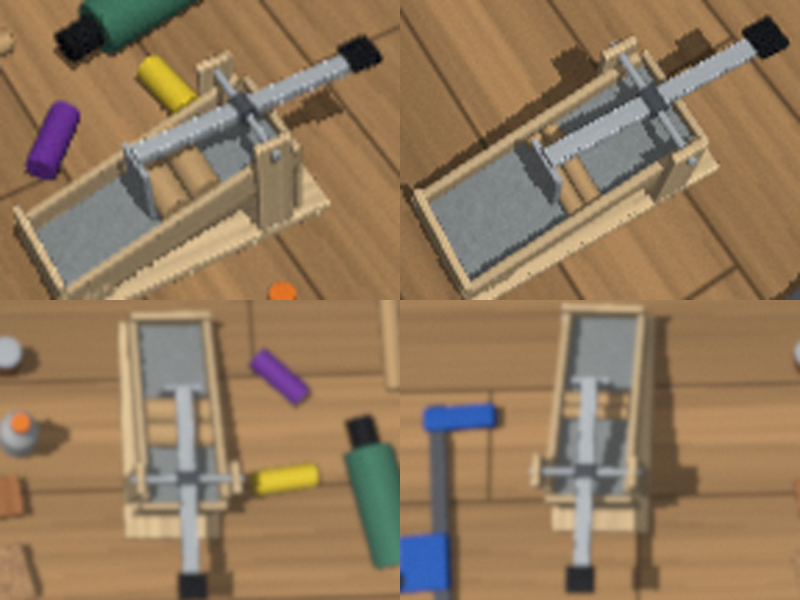

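There are two candidates. The chute at scene (275,160) / top (393,195) holds two wide dowels that fill about half the space behind the gate. The chute at scene (350,290) / top (235,195) holds two narrow rods. So the thick chute is the right-hand one in the top view, with its pad at top (401,265) and scene (330,121). The purple and yellow cylinders beside it are look-alikes. Next I'll measure the pad.

```bash
cat > h.py <<'E'
import numpy as np,cv2
def ray(c,u,v):
    K,R,t=c["intrinsics"],c["R"],c["t"]
    return -R.T@t, R.T@np.linalg.solve(K,[u,v,1.])
def onz(c,u,v,z):
    o,d=ray(c,u,v); return o+d*(z-o[2])/d[2]
def tri(a,ua,b,ub):
    o1,d1=ray(a,*ua);o2,d2=ray(b,*ub)
    s=np.linalg.lstsq(np.c_[d1,-d2],o2-o1,rcond=None)[0]
    p,q=o1+d1*s[0],o2+d2*s[1]; return (p+q)/2,np.linalg.norm(p-q)
def dark(c,x,y,w,h,th=60):
    m=(c["frame"].max(2)<th).astype(np.uint8); k=np.zeros_like(m);k[y:y+h,x:x+w]=m[y:y+h,x:x+w]
    n,l,st,ce=cv2.connectedComponentsWithStats(k); i=1+st[1:,4].argmax(); return ce[i],st[i]
E
python3 - <<'E'
from h import *;import pickle
d=pickle.load(open("d0.pkl","rb"));S,T=d["scene"],d["top"]
for nm,s,t in(("thick",(315,108,30,25),(388,250,25,28)),("thin",(405,230,30,25),(214,248,25,25))):
    a,sa=dark(S,*s);b,sb=dark(T,*t);print(nm,a,sa,b,sb)
    print(tri(S,a,T,b),onz(T,*b,.130),onz(S,*a,.130))
# chute end: centre of top-view walls at z .062 ; pivot centre z .125
for u,v in((372,152),(411,152),(374,243),(416,241)): print(u,v,onz(T,u,v,.062))
print("lever mid",onz(T,398,185,.125))
E
```

```text
thick [329.57317073 120.63414634] [324 116  12  11  82] [400.73404255 265.0212766 ] [396 261  11   9  94]
(array([ 0.42253134, -0.20300322,  0.12897705]), np.float64(0.0009436869657999417)) [ 0.42284406 -0.20314992  0.13      ] [ 0.42275808 -0.20184925  0.13      ]
thin [421.18881119 243.04895105] [413 236  17  15 143] [225.4494382  261.95505618] [221 258  10   9  89]
(array([0.44372229, 0.27394462, 0.12978527]), np.float64(0.0009471086148326795)) [0.4439977  0.27352261 0.13      ] [0.44351366 0.2743539  0.13      ]
372 152 [ 0.7613068  -0.14823778  0.062     ]
411 152 [ 0.75851684 -0.26496575  0.062     ]
374 243 [ 0.48990309 -0.14161176  0.062     ]
416 241 [ 0.49246256 -0.26361172  0.062     ]
lever mid [ 0.64638623 -0.20884525  0.125     ]
```

The thick pad's centre is at about (0.4225, −0.203) and its top is near z 0.135. Both views agree to about 1 mm. I'll shut the fingers and cross the bench high, turning with the base joint.

Call:
{"method": "move_arm", "body": {
  "series": [
    [16, -42, 0, 0, 0, -6, 0],
    [32, -84, 0, 0, 0, -12, 0],
    [48, -126, 0, 0, 0, -18, 0],
    [64, -168, 0, 0, 0, -24, 0],
    [80, -210, 0, 0, 0, -30, 0]
  ]
}}

```text
time_s: 0.65
ee_pos: [0.2414, 0.2613, 0.2308]
tool_rot: [0.643, 0.293, 0.643, -0.294]
ft_force: [1.9, 0.7, 0.4]
grip_width: 0.143
```

Call:
{"method": "move_arm", "body": {
  "series": [
    [16, -42, 0, 0, 0, -6, 0],
    [32, -84, 0, 0, 0, -12, 0],
    [48, -126, 0, 0, 0, -18, 0],
    [64, -168, 0, 0, 0, -24, 0],
    [80, -210, 0, 0, 0, -30, 0]
  ]
}}

```text
time_s: 1.15
ee_pos: [0.3196, 0.0559, 0.2309]
tool_rot: [0.548, 0.447, 0.548, -0.447]
ft_force: [1.5, 0.8, 0.7]
grip_width: -0.0
```

Call:
{"method": "move_arm", "body": {
  "series": [
    [18, -42, 0, 0, 0, -6, 0],
    [36, -84, 0, 0, 0, -12, 0],
    [54, -126, -10, 0, 0, -18, 0],
    [72, -168, -20, 0, 0, -24, 0],
    [90, -210, -30, 0, 0, -30, 0]
  ]
}}

```text
time_s: 1.65
ee_pos: [0.4099, -0.1563, 0.2005]
tool_rot: [0.412, 0.575, 0.412, -0.575]
ft_force: [1.9, 1.8, 0.0]
grip_width: -0.001
```

```bash
python3 - <<'E'
from workcell import arm
from scipy.spatial.transform import Rotation as R
s=arm.observe();q=s["tool_rot"];print(s["ee_pos"],s["joints"],s["grip_width"]);print(R.from_quat([*q[1:],q[0]]).as_matrix().round(3))
E
```

```text
[ 0.40986663 -0.15629123  0.20046106] [-3.64346014e-01  9.59032136e-02 -2.51600022e-01  1.22330327e+00
  6.13958782e-05  1.53260086e+00] -0.0007741266457669529
[[ 0.     0.947 -0.32 ]
 [ 0.    -0.32  -0.947]
 [-1.    -0.    -0.   ]]
```

Call:
{"method": "move_arm", "body": {
  "series": [
    [3, -24, -10, 0, 0, 6, 0],
    [7, -47, -25, 0, 0, 12, 0],
    [7, -47, -40, 0, 0, 17, 0],
    [7, -47, -50, 0, 0, 17, 0],
    [7, -47, -50, 0, 0, 17, 0]
  ]
}}

```text
time_s: 2.15
ee_pos: [0.416, -0.2027, 0.1493]
tool_rot: [-0.491, -0.508, -0.493, 0.508]
ft_force: [-0.3, 0.2, 0.3]
grip_width: -0.0
```

```bash
python3 - <<'E'
from workcell import arm, imaging
import cv2,numpy as np
f=lambda im,x,y,w,h:cv2.resize(im[y:y+h,x:x+w],(400,300),interpolation=cv2.INTER_CUBIC)
s=imaging.capture("scene")["frame"][:,:,::-1];t=imaging.capture("top")["frame"][:,:,::-1]
cv2.imwrite("pics/c1.png",np.hstack([f(s,222,75,160,120),f(t,320,165,168,126)]))
E
```

```text
(no output)
```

View pics/c1.png

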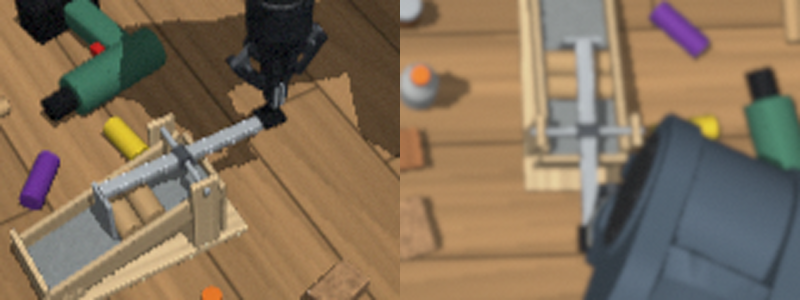

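The crop shows the fingertips directly above the black pad (crop pixel 275,112), with nothing else near the gripper. Now I'll press down.

Call:
{"method": "move_arm", "body": {
  "series": [
    [0, 0, -12, 0, 0, 0, 0],
    [0, 0, -24, 0, 0, 0, 0],
    [0, 0, -36, 0, 0, 0, 0],
    [0, 0, -48, 0, 0, 0, 0],
    [0, 0, -57, 0, 0, 0, 0]
  ]
}}

```text
time_s: 2.75
ee_pos: [0.417, -0.2027, 0.0929]
tool_rot: [0.492, 0.508, 0.492, -0.508]
ft_force: [0.9, -0.2, 3.9]
grip_width: 0.003
```

Call:
{"method": "move_arm", "body": {
  "series": [
    [0, 0, 0, 0, 0, 0, 0],
    [0, 0, 0, 0, 0, 0, 0],
    [0, 0, 0, 0, 0, 0, 0],
    [0, 0, 0, 0, 0, 0, 0],
    [0, 0, 0, 0, 0, 0, 0]
  ]
}}

```text
time_s: 3.25
ee_pos: [0.4168, -0.2026, 0.093]
tool_rot: [0.492, 0.508, 0.492, -0.508]
ft_force: [-4.1, 1.0, 2.6]
grip_width: 0.001
```

```bash
python3 - <<'E'
from workcell import arm, imaging
import cv2,numpy as np
f=lambda im,x,y,w,h:cv2.resize(im[y:y+h,x:x+w],(400,300),interpolation=cv2.INTER_CUBIC)
s=imaging.capture("scene")["frame"][:,:,::-1];t=imaging.capture("top")["frame"][:,:,::-1]
cv2.imwrite("pics/c2.png",np.hstack([f(s,222,75,160,120),f(t,320,145,168,126)]))
E
```

```text
(no output)
```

View pics/c2.png

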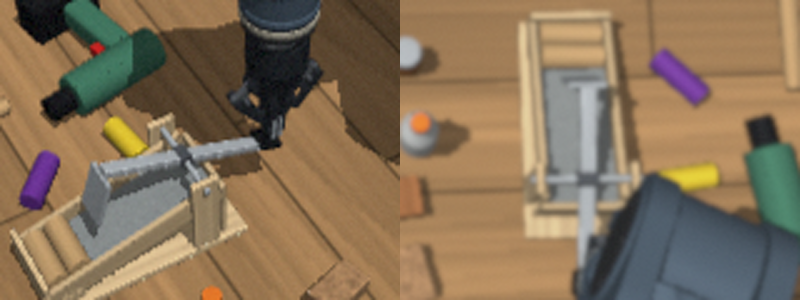

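Both thick dowels lie against the end wall (scene crop 50,250), the gate is raised and the lane behind it is empty. I'll hold briefly, then ease the lever up.

Call:
{"method": "move_arm", "body": {
  "series": [
    [0, 0, 0, 0, 0, 0, 0],
    [0, 0, 8, 0, 0, 0, 0],
    [0, 0, 16, 0, 0, 0, 0],
    [0, 0, 24, 0, 0, 0, 0],
    [0, 0, 32, 0, 0, 0, 0]
  ]
}}

```text
time_s: 3.85
ee_pos: [0.4172, -0.2028, 0.1261]
tool_rot: [0.493, 0.508, 0.492, -0.507]
ft_force: [-2.6, -0.5, 1.8]
grip_width: -0.002
```

Call:
{"method": "move_arm", "body": {
  "series": [
    [0, 0, 8, 0, 0, 0, 0],
    [0, 0, 16, 0, 0, 0, 0],
    [0, 0, 30, 0, 0, 0, 0],
    [0, 0, 55, 0, 0, 0, 0],
    [0, 0, 80, 0, 0, 0, 0]
  ]
}}

```text
time_s: 4.35
ee_pos: [0.4171, -0.2027, 0.2072]
tool_rot: [0.492, 0.508, 0.492, -0.507]
ft_force: [1.7, 0.1, 0.1]
grip_width: 0.001
```

Call:
{"method": "move_arm", "body": {
  "series": [
    [0, 0, 0, 0, 0, 0, 0],
    [0, 0, 0, 0, 0, 0, 0],
    [0, 0, 0, 0, 0, 0, 0],
    [0, 0, 0, 0, 0, 0, 0],
    [0, 0, 0, 0, 0, 0, 0]
  ]
}}

```text
time_s: 4.85
ee_pos: [0.4168, -0.2025, 0.2066]
tool_rot: [0.492, 0.508, 0.492, -0.508]
ft_force: [-0.3, 0.8, 0.3]
grip_width: -0.0
```

```bash
python3 - <<'E'
from workcell import arm, imaging
from h import *
import pickle
f=lambda im,x,y,w,h:cv2.resize(im[y:y+h,x:x+w],(400,300),interpolation=cv2.INTER_CUBIC)
S=imaging.capture("scene");T=imaging.capture("top")
s=S["frame"][:,:,::-1];t=T["frame"][:,:,::-1]
cv2.imwrite("pics/c3.png",np.vstack([np.hstack([f(s,222,75,160,120),f(t,320,145,168,126)]),np.hstack([f(s,290,230,144,108),f(t,150,145,168,126)])]))
print(dark(S,315,115,22,18)); o=arm.observe();print(o["ee_pos"],o["ft_force"],o["time_s"])
d=pickle.load(open("d0.pkl","rb"))
for n,a,(x,y,w,h) in(("thin scene",S,(290,230,144,108)),("clutter",S,(225,170,150,70)),("drill",S,(225,60,65,65))):
    k={"thin scene":"scene"}.get(n,"scene")
    print(n,(np.abs(a["frame"].astype(int)-d[k]["frame"])[y:y+h,x:x+w].max(2)>40).sum())
E
```

```text
(array([329.4939759 , 120.61445783]), array([323, 116,  13,  11,  83], dtype=int32))
[ 0.41697031 -0.20258121  0.20683129] [ 0.68445288 -0.30656771 -0.47856826] 4.95
thin scene 0
clutter 310
drill 637
```

View pics/c3.png

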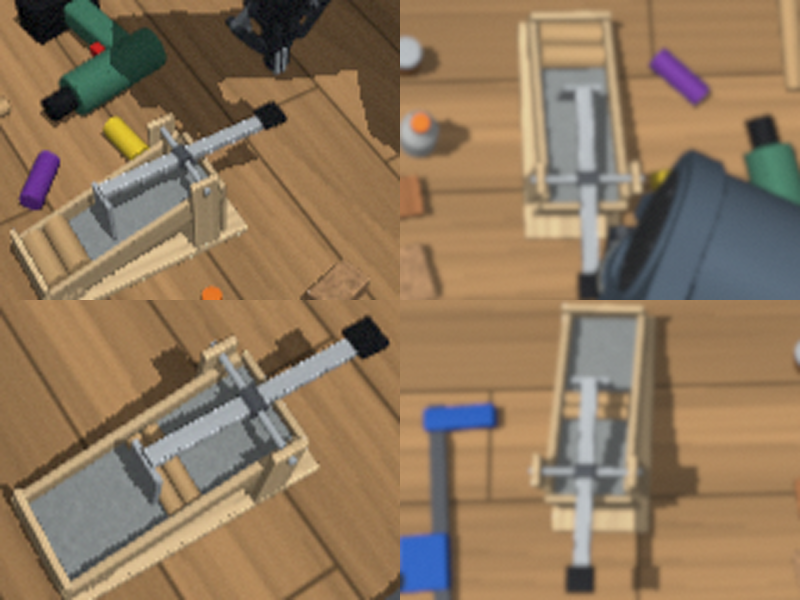

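The thick lever is level again: its pad is at (329.5,120.6), the same pixel as at the start. Both thick dowels are in the bay and the thin chute hasn't changed. The gripper is about 70 mm clear of the pad, so I'll hand in.

```bash
python3 -c "
from workcell import arm
print(arm.finish_job())"
```

```text
the job is handed in; nothing more can be done
None
```

I pressed the pad of the thick-dowel lever (the right-hand chute) with shut fingertips, lowering it about 42 mm. I held it until both thick dowels had rolled to the end wall, then eased the lever up and raised the gripper clear. I handed the job in at about 5 s on the robot's clock.

**Last checks before handing in:**
- **Thick dowels:** both lay in the bay against the end wall.
- **Thick lever:** its pad was back within 0.1 pixel of where it started, and the gate was shut.
- **Thin chute:** it showed no changed pixels in the scene view.
- **Gripper:** the TCP was about 70 mm above the pad, with wrist force at noise level.

**Less certain:** pixels did change in the two bystander areas I compared, 310 around the bottle, jar and blocks and 637 around the drill. I put this down to the arm's shadow and to the thick dowels, whose bay falls inside the first area. The drill, and the parts of the bottle and blocks that showed in the crops, looked unmoved. I did not measure the bystanders' positions.

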